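Open the push-and-turn cap of the red canister

TASK

Open the red canister so the battery can be topped up: press its yellow safety cap down, twist it counter-clockwise while it is pressed until it comes free, and lift it straight off. Finish still holding the cap level in the gripper, above the open neck and about 8 cm clear of it, with the canister left standing where it was and nothing else on the shelf disturbed.

Things in the scene. Friction and masses are not known exactly. Their poses are not given: they have to be found in the camera images.
- canister: Loose full red plastic canister, 1.4 to 1.9 kg, 110 x 110 mm; origin at the centre of its underside, z up. Body 128 mm high, then an 88 x 88 mm shoulder block with its flat top at 145 mm; 187.5 mm high in all with the locked cap on. White marks on the shoulder: long on its +x side (locked), short 52 deg counter-clockwise of it (free). Only friction holds it; a twist past the stop turns it too.
- neck (a point): Centre of the canister's neck rim, on its axis, 163 mm above its underside. The neck is 34 mm in diameter, with lugged flange pieces out to 42 mm; the cap is clear of it when raised 15 mm.
- cap: Loose yellow safety cap, 80 g, 54 mm diameter, 35.5 mm high; origin on its axis at the skirt's lower edge, z up. The top 14 mm (21.5 to 35.5 mm above the origin) is the round grip; the skirt below is 1.5 mm smaller in radius. Locked, its origin is 152 mm above the canister's and its x axis (black pointer line on top) is along the canister's x.
- cap_top (a point): Centre of the cap's flat top. A spring in the cap pushes it up with 4 N plus 1 N per mm pressed. Pressing 3 mm (7 N) clears the locking teeth; it bottoms at 7 mm (11 N). Kept about 5 mm down it turns counter-clockwise seen from above, and is free to lift when turned 38 to 66 deg from locked (best 52); a stop is at 66. It does not turn clockwise.
- charger: Bystander: loose blue battery charger 150 x 120 mm, 95 mm high with a black handle to 118 mm; origin at the centre of its underside.
- spray: Bystander: loose green tin with a pale label, 66 mm diameter, 150 mm high; origin at the centre of its underside.
- tray: Bystander: loose aluminium socket tray 110 x 190 mm, about 40 mm high with its sockets; origin at the centre of its underside.
- torch: Bystander: loose black torch lying along its x axis, 135 mm long, 38 mm high; origin on the shelf below its middle.
- rail: Bystander, fixed: chrome hook rail 200 mm long along its y, 201 mm high, with a steel terminal wrench on it; origin at the centre of its foot. A red and grey toolbox (170 mm high, left side) and a grey bin (100 mm high, right side) also stand fixed on the shelf.
There are look-alikes about, which are no part of the job. There is more than one size of the cap; the job needs the middle-sized.

How it is judged (in metres and radians):
On the way, in this order (a step that is already met when the one before it is completed fails the run):
1. the cap, still in its locked direction, is pressed down at least 2.5 mm (z of cap in the frame of canister below 0.1495 m and angle between the x axis of cap and the x axis of canister, either way round below 0.3 rad), for 0.05 s.
2. the cap is turned at least 34 degrees on the neck (angle between the x axis of cap and the x axis of canister, either way round above 0.6 rad and z of cap in the frame of canister below 0.16 m), for 0.05 s.
3. the cap is lifted off, its skirt more than 20 mm above the neck rim, with the canister on the shelf (z of cap in the frame of neck above 0.02 m and height (world z) of canister below 0.006 m), for 0.1 s.
At the end, for the whole second after the job is handed in: Fingers hold the cap, still, level within 17 deg, lower edge 50-150 mm above the neck rim and within 35 mm sideways, off the canister. Canister upright, untouched by the robot, within 40 mm of its start (turning is fine). Charger, green tin, tray, torch within 20 mm of their starts (z of cap in the frame of neck between 0.05 and 0.15 m and horizontal distance between cap and neck below 0.035 m and angle between cap's own z axis and vertical below 0.3 rad and linear speed of cap below 0.03 m/s and contact force between the fingers and cap above 1.5 N and contact force between each of cap, the arm, the fingers and canister below 0.3 N and distance of canister from where it was at the start of the episode below 0.04 m and angle between canister's own z axis and vertical below 0.05 rad and linear speed of canister below 0.02 m/s and distance of each of charger, spray, tray, torch from where it was at the start of the episode below 0.02 m); the arm keeps its last pose, push and grip.
It fails at once if the canister is tipped more than 14 degrees or lifted more than 15 mm (angle between canister's own z axis and vertical above 0.25 rad or height (world z) of canister above 0.015 m).
It fails at once if a bystander is shifted more than 30 mm or the robot strikes the rail with over 15 N (distance of any of charger, spray, tray, torch from where it was at the start of the episode above 0.03 m or contact force between any of the arm, the fingers and rail above 15 N).
It also fails if it takes over 35 s, if anything falls off the work surface, if the arm or the gripper's body presses on something with over 40 N, if the wrist force passes 120 N, or if a joint passes its speed limit or range.

ROBOT

A 6-joint arm with a two-finger parallel gripper is mounted at the origin on the work surface. World frame = base frame: x ahead of the robot, y to its left, z up, the work surface at z = 0. Lengths are in m, angles in degrees, forces in N, time in s.
With the tool pointing down it reaches from about 0.25 to 0.725 m from the base axis. Payload 9.7 kg.
Tool frame: the origin (TCP) lies midway between the tips of the shut fingers; the grasp point (between the pads) lies 19 mm behind it; z points along the fingers, y is the line along which they close (so a half turn about z gives the same grasp; the last joint's range is limited). The gripper opens to 85 mm and grips with 20 to 120 N. Pads are 22 mm wide; open, the fingers measure 114 mm over their backs; the gripper's body (76 mm by 85 mm) begins 54 mm behind the grasp point. The pads swing forward as they close: fully open they stand 13 mm farther back than shut.
Start: joints at [76.146, 4.979, 10.078, 95.1, 0, 90], TCP at [0.132, 0.534, 0.231] pointing down, gripper open.
Joint ranges: [-179.16, 179.16], [-48.56, 103.87], [-65.8, 70.77], [-126.05, 130.52], [-82.76, 87.17], [-180, 180]. Speed limits (degrees/s): [127.2, 127.2, 147.25, 180, 180, 180].

INTERFACE

Orientations are given as [roll, pitch, yaw] about the fixed x, y, z axes, in that order (R = Rz(yaw) Ry(pitch) Rx(roll)).
In Python, from workcell import * gives the robot as it stands.
- The arm moves only by the tool servo_tool, never from a script. Its argument "moves" is a list of rows, each a list of 4 numbers: the shift along the world's x, y, z in cm, then the turn about the world's z in rad. A call has 1 to 20 rows; each row is the pose to reach, as a shift and turn from the pose commanded when the call began; what a row does not reach only later rows make up. A row lasts 1/12 s, in which the tool goes at most 41.7 mm and 7.16 degrees, less where a joint would pass 70% of its speed; a pose out of reach is approached as far as the arm can. A call with a gripper value outside its range is refused whole. "claw" is the closure, from 0 (fully open) to 1 (shut), set as the call begins (left out, the last holds). The fingers move at their own pace and stop on an object; "force" is the grip in N (left out, the last holds). Time passes only in rows, so rows that repeat a pose let the fingers close. It gives the time, the measured TCP pose, the force, the opening and the grip force at its end, in the units of the state.
- get_obs(): the state, without advancing time (a new reading comes with each control period).
- camera(name): name is "scene" or "top" or "wrist"; returns the picture (420x560x3 uint8, red, green, blue); there is no depth.
- get_calibration(name): a dict with "fx", "fy", "cx", "cy" (pixels), "rvec" (rotation vector, rad) and "tvec" (3), from world to camera coordinates, as OpenCV has them; the wrist camera has in their place "tool_from_camera" (4x4, takes a point from camera to tool coordinates, whose origin is the TCP and whose axes are the flange's). Camera axes: x right, y down, z forward; pixel columns grow to the right and rows downward; lengths in m; the calibration is good to about 2 mm. A picture is of the moment at which its call begins: read the wrist's pose just before it. get_calibration takes no time and is no camera call.
- job_done(): hands the job in; it is judged then, once.
The state is a dict: "time": time; "q": joint angles; "qd": joint speeds; "joint_efforts": joint torques, N m; "ee_pos": TCP position; "tcp_rot": TCP orientation; "wrist_force": force on the tool from outside, world axes, zero at the start; "torque": the same for the moment, N m; "opening": finger opening in m; "grasp_force": force on a finger pad.
Only numpy, scipy, OpenCV 4.12 (cv2) and the standard library are available. Lean on these libraries where they do the work, as an engineer would, in place of code of your own. Each camera call takes 0.05 s, during which the arm holds its last target. There are 200 camera calls.

## Working session

There is one attempt and no reset: what is moved stays moved. The work goes in short steps, Python scripts to look and compute and a tool call to move; the robot and the scene stay as the last step left them, time stands still between calls to the robot, and variables do not carry over. Pictures are saved under pics/ and viewed, at most 10 in all, crops included, and the job is handed in when it is done.

Besides the shell and the picture viewer there is one more tool, called as name(argument=value, ...), one argument or row to a line, values as JSON. servo_tool: Moves the arm, as the interface text tells. Its arguments: {"type":"object","properties":{"moves":{"type":"array","items":{"type":"array","items":{"type":"number"}}},"claw":{"type":"number"},"force":{"type":"number"}},"required":["moves"]}

```bash
ls; mkdir -p pics
python3 - <<'E'
from workcell import *
import cv2
for n in("scene","top"):
    cv2.imwrite(f"pics/{n}0.png",camera(n)[:,:,::-1])
    print(get_calibration(n))
print(get_obs())
E
```

```text
pics
{'fx': 428.91284415274674, 'fy': 428.91284415274674, 'cx': 286.01765693764804, 'cy': 202.23338712831483, 'rvec': array([ 0.78252108,  2.60870253, -1.03866688]), 'tvec': array([ 0.43512401, -0.16681243,  1.41792402])}
{'fx': 494.19895179181026, 'fy': 494.19895179181026, 'cx': 270.4622151294006, 'cy': 201.35685832846136, 'rvec': array([ 2.15657974, -2.13029982,  0.20079542]), 'tvec': array([0.05442434, 0.60945765, 1.27059447])}
{'time': 0.1, 'q': array([7.61474037e+01, 5.00693630e+00, 1.00391340e+01, 9.51008540e+01,
       5.39537401e-04, 9.00000946e+01]), 'qd': array([-0.0227658 , -0.02237256,  0.17926882,  0.0036118 , -0.02617607,
       -0.06431772]), 'joint_efforts': array([-8.72327405e-05, -5.21563947e+01,  4.65652514e+01,  1.61997689e-02,
       -1.31413426e-04, -2.39860025e-07]), 'ee_pos': array([0.13162938, 0.53379427, 0.23066495]), 'tcp_rot': array([-1.79931344e+02, -5.39423670e-04,  1.66147308e+02]), 'wrist_force': array([-0.03001233,  0.8448611 ,  0.65184766]), 'torque': array([-0.03867078, -0.04620458,  0.00961512]), 'grasp_force': 0.0, 'opening': 0.08537662949161966}
```

View pics/scene0.png

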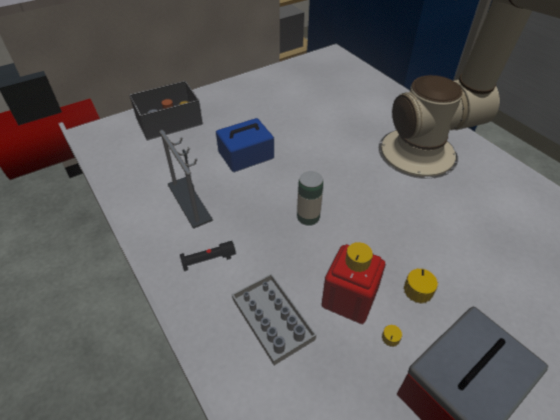

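View pics/top0.png

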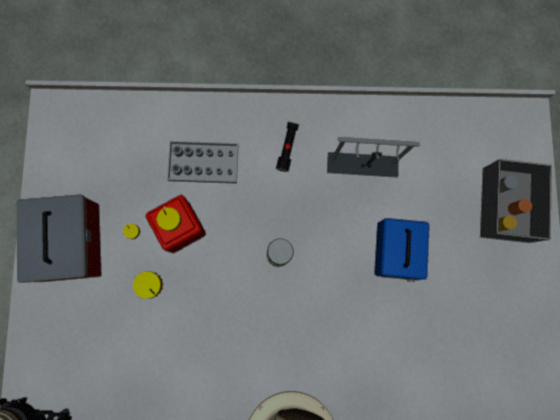

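The top view shows three yellow caps: small and loose at (131,231), large and loose at (148,285), and one on the red canister at (168,218). The last fits: it is mid-sized and sits on the neck. I'll confirm this in one crop and measure it.

```bash
cat > h.py <<'E'
from workcell import *
import cv2, numpy as np
def ray(n,uv):
    c=get_calibration(n);R=cv2.Rodrigues(c["rvec"])[0];t=c["tvec"]
    d=R.T@np.array([(uv[0]-c["cx"])/c["fx"],(uv[1]-c["cy"])/c["fy"],1]);o=-R.T@t
    return o,d
def onz(n,uv,z):
    o,d=ray(n,uv);return o+d*(z-o[2])/d[2]
def yellow(im):
    h=cv2.cvtColor(im,cv2.COLOR_RGB2HSV);return cv2.inRange(h,(20,120,60),(38,255,255))
E
python3 - <<'E'
from h import *
T=cv2.imread("pics/top0.png")[:,:,::-1].copy();S=cv2.imread("pics/scene0.png")[:,:,::-1].copy()
for n,im in(("top",T),("scene",S)):
    m=cv2.morphologyEx(yellow(im),cv2.MORPH_CLOSE,np.ones((5,5)))
    for c in cv2.findContours(m,0,1)[0]:
        if cv2.contourArea(c)<60: continue
        (x,y),r=cv2.minEnclosingCircle(c); 
        M=cv2.moments(c);g=(M["m10"]/M["m00"],M["m01"]/M["m00"])
        print(n,np.round(g,1),cv2.boundingRect(c),round(r,1),"z.1875:",onz(n,g,.1875).round(4),"z0:",onz(n,g,.03).round(3), "area d px",round(2*np.sqrt(M["m00"]/np.pi),1))
h=cv2.cvtColor(T,cv2.COLOR_RGB2HSV)
red=cv2.inRange(h,(0,150,60),(8,255,255))|cv2.inRange(h,(172,150,60),(180,255,255))
for c in cv2.findContours(red,0,1)[0]:
    if cv2.contourArea(c)>500: print("red",cv2.boundingRect(c),cv2.minAreaRect(c))
for n,u in dict(spray=(281,250),tray=(203,162)).items(): print(n,onz("top",u,.1))
a=cv2.resize(T[185:265,120:220],None,fx=4,fy=4,interpolation=cv2.INTER_CUBIC)
b=cv2.resize(S[235:325,315,][None] if 0 else S[235:325,310:410],None,fx=4,fy=4,interpolation=cv2.INTER_CUBIC)[:320]
cv2.imwrite("pics/crop.png",np.hstack([a,b])[:,:,::-1])
E
```

```text
top [146.6 284.6] (133, 271, 28, 28) 14.2 z.1875: [0.3864 0.349  0.1875] z0: [0.386 0.384 0.03 ] area d px 26.9
top [130.8 230.8] (123, 224, 17, 15) 8.1 z.1875: [0.5107 0.3926 0.1875] z0: [0.527 0.434 0.03 ] area d px 14.6
top [508.7 222.1] (502, 216, 15, 13) 7.2 z.1875: [ 0.5432 -0.5076  0.1875] z0: [ 0.564 -0.588  0.03 ] area d px 13.1
top [168.3 218.6] (157, 207, 24, 24) 11.8 z.1875: [0.5407 0.3059 0.1875] z0: [0.561 0.335 0.03 ] area d px 22.4
scene [391.8 334.6] (383, 325, 19, 21) 10.3 z.1875: [0.6166 0.4785 0.1875] z0: [0.537 0.437 0.03 ] area d px 18.8
scene [420.4 284.9] (405, 269, 33, 34) 17.1 z.1875: [0.4968 0.4326 0.1875] z0: [0.391 0.381 0.03 ] area d px 31.9
scene [358.6 255.8] (347, 242, 26, 29) 14.2 z.1875: [0.5526 0.3118 0.1875] z0: [0.459 0.234 0.03 ] area d px 26.2
red (146, 195, 55, 55) ((173.62283325195312, 222.16778564453125), (42.647056579589844, 44.23529815673828), 61.927513122558594)
spray [0.47595248 0.03487475 0.1       ]
tray [0.70159857 0.23923814 0.1       ]
```

View pics/crop.png

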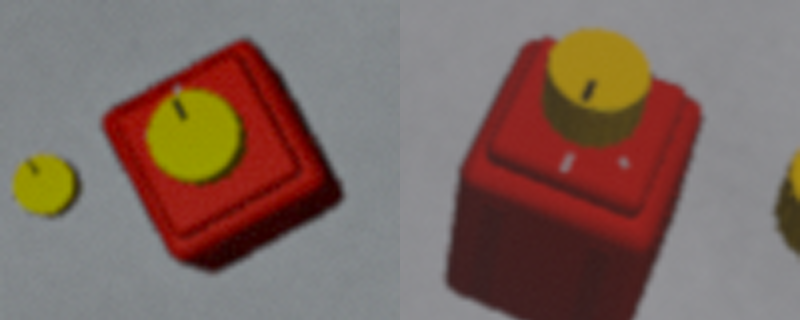

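The crop shows the mid-sized cap on the neck. Its pointer lines up with the long white mark, so it is locked, and the short mark is to one side. Its centre is about (0.541, 0.306). I'll move above it at a safe height and look with the wrist camera.

servo_tool(
  moves=[
    [0,0,4],
    [0,0,8],
    [3.5,-2,8],
    [7,-4,8],
    [10.5,-6,8],
    [14,-8,8],
    [17.5,-10,8],
    [21,-12,8],
    [24.5,-14,8],
    [28,-16,8],
    [31.5,-18,8],
    [35,-20,8],
    [38,-21.5,8],
    [40.9,-22.8,8],
    [40.9,-22.8,8],
    [40.9,-22.8,8],
    [40.9,-22.8,8],
  ],
  claw=0,
)

```text
validation failed for argument at $.mo...
```

Run:
```python
from h import *
from scipy.spatial.transform import Rotation as Ro
o=get_obs();im=camera("wrist");c=get_calibration("wrist")
print(o["q"].round(2),o["ee_pos"].round(4),o["tcp_rot"].round(2),o["wrist_force"].round(2),o["time"])
cv2.imwrite("pics/w1.png",im[:,:,::-1])
R=Ro.from_euler("xyz",o["tcp_rot"],degrees=True).as_matrix();T=c["tool_from_camera"];print(T.round(3))
def wz(uv,z):
    d=R@T[:3,:3]@np.array([(uv[0]-c["cx"])/c["fx"],(uv[1]-c["cy"])/c["fy"],1]);p=R@T[:3,3]+o["ee_pos"]
    return p+d*(z-p[2])/d[2]
m=cv2.morphologyEx(yellow(im),cv2.MORPH_CLOSE,np.ones((5,5)))
for k in cv2.findContours(m,0,1)[0]:
    if cv2.contourArea(k)>300:
        e=cv2.fitEllipse(k);print(cv2.boundingRect(k),e,wz(e[0],.1875).round(4))
```

```text
[76.15  5.01 10.04 95.1   0.   90.  ] [0.1316 0.5338 0.2307] [-179.93   -0.    166.15] [-0.03  0.84  0.65] 0.1
[[-0.    -0.966 -0.259  0.064]
 [ 1.    -0.001  0.     0.001]
 [-0.    -0.259  0.966 -0.143]
 [ 0.     0.     0.     1.   ]]
```

View pics/w1.png

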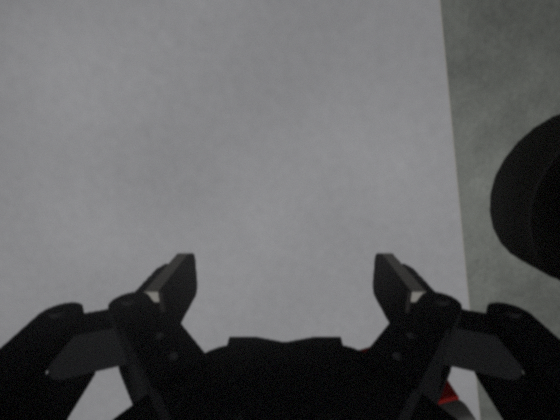

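My move rows were missing the turn value, so the call was refused and the arm hasn't moved. The picture shows only bare shelf between the open fingers. I'll resend the move with four numbers per row.

servo_tool(
  moves=[
    [0,0,4,0],
    [0,0,8,0],
    [3.5,-2,8,0],
    [7,-4,8,0],
    [10.5,-6,8,0],
    [14,-8,8,0],
    [17.5,-10,8,0],
    [21,-12,8,0],
    [24.5,-14,8,0],
    [28,-16,8,0],
    [31.5,-18,8,0],
    [35,-20,8,0],
    [38,-21.5,8,0],
    [40.9,-22.8,8,0],
    [40.9,-22.8,8,0],
    [40.9,-22.8,8,0],
    [40.9,-22.8,8,0],
  ],
  claw=0,
)

```text
time: 1.57
ee_pos: [0.5405, 0.306, 0.3109]
tcp_rot: [-180.0, -0.0, 166.1]
wrist_force: [0.1, -0.5, -0.8]
opening: 0.0858
grasp_force: 0.0
```

```bash
cat > w.py <<'E'
from h import *
from scipy.spatial.transform import Rotation as Ro
import sys
o=get_obs();im=camera("wrist");c=get_calibration("wrist")
print(o["q"].round(2),o["ee_pos"].round(4),o["tcp_rot"].round(2),o["wrist_force"].round(2),o["time"])
cv2.imwrite(f"pics/{sys.argv[1]}.png",im[:,:,::-1])
R=Ro.from_euler("xyz",o["tcp_rot"],degrees=True).as_matrix();T=c["tool_from_camera"]
def wz(uv,z):
    d=R@T[:3,:3]@np.array([(uv[0]-c["cx"])/c["fx"],(uv[1]-c["cy"])/c["fy"],1]);p=R@T[:3,3]+o["ee_pos"]
    return p+d*(z-p[2])/d[2]
m=cv2.morphologyEx(yellow(im),cv2.MORPH_CLOSE,np.ones((5,5)))
for k in cv2.findContours(m,0,1)[0]:
    if cv2.contourArea(k)>300:
        x,y,w,h=b=cv2.boundingRect(k);print(b,cv2.fitEllipse(k))
        z=.1875;print("L,R",wz((x,y+h/2),z).round(4),wz((x+w,y+h/2),z).round(4),"top,bot",wz((x+w/2,y),z).round(4),wz((x+w/2,y+h),z).round(4))
E
python3 w.py w2
```

```text
[2.9510e+01 1.8660e+01 3.5190e+01 1.0658e+02 1.0000e-02 4.3390e+01] [0.5405 0.306  0.3109] [-1.7997e+02 -5.0000e-02  1.6612e+02] [ 0.05 -0.48 -0.76] 1.5667
(257, 176, 56, 57) ((284.7764587402344, 204.36111450195312), (55.1082649230957, 55.90724182128906), 7.089818000793457)
L,R [0.5374 0.2817 0.1875] [0.55   0.3323 0.1875] top,bot [0.5178 0.3134 0.1875] [0.5709 0.3002 0.1875]
(356, 135, 29, 27) ((369.8757629394531, 147.87725830078125), (25.8171329498291, 27.70551300048828), 68.64231872558594)
L,R [0.5092 0.3803 0.1875] [0.5153 0.4052 0.1875] top,bot [0.5008 0.3947 0.1875] [0.524  0.3908 0.1875]
(286, 17, 55, 62) ((313.0098571777344, 47.298011779785156), (53.8599739074707, 61.85456466674805), 10.622587203979492)
L,R [0.4162 0.3393 0.1875] [0.427  0.3828 0.1875] top,bot [0.3998 0.3659 0.1875] [0.4444 0.356  0.1875]
```

View pics/w2.png

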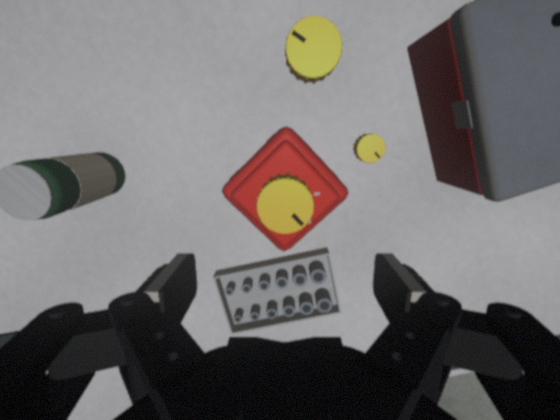

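The wrist picture shows the mid cap at (285,204), with the pointer toward the long mark. Its diameter measures about 53 mm and its centre is about (0.543, 0.307), which agrees with the top view. Next I descend with the fingers open and close them on the grip band.

servo_tool(
  moves=[
    [0.2,0.1,-3,0],
    [0.2,0.1,-6,0],
    [0.2,0.1,-9,0],
    [0.2,0.1,-11.5,0],
    [0.2,0.1,-13.5,0],
    [0.2,0.1,-14.7,0],
    [0.2,0.1,-15.3,0],
    [0.2,0.1,-15.3,0],
    [0.2,0.1,-15.3,0],
  ],
)

```text
time: 2.37
ee_pos: [0.5423, 0.3076, 0.1593]
tcp_rot: [180.0, 0.0, 166.2]
wrist_force: [-0.5, -0.6, -0.1]
opening: 0.0853
grasp_force: 0.0
```

servo_tool(
  moves=[
    [0,0,0,0],
    [0,0,0,0],
    [0,0,0,0],
    [0,0,0,0],
    [0,0,0,0],
    [0,0,0,0],
    [0,0,0,0],
    [0,0,0,0],
  ],
  claw=1,
  force=70,
)

```text
time: 3.03
ee_pos: [0.543, 0.3071, 0.159]
tcp_rot: [180.0, 0.1, 166.1]
wrist_force: [0.6, -0.8, 5.4]
opening: 0.0519
grasp_force: 72.0
```

```bash
python3 w.py w3
```

```text
[29.49 14.29 12.65 88.29  0.   43.35] [0.543  0.3071 0.159 ] [1.7995e+02 5.0000e-02 1.6614e+02] [ 0.57 -0.79  5.38] 3.0333
(224, 212, 122, 129) ((284.564208984375, 278.0090026855469), (120.42874145507812, 126.38943481445312), 0.5034790635108948)
L,R [0.5336 0.2841 0.1875] [0.5461 0.3347 0.1875] top,bot [0.5121 0.3162 0.1875] [0.5714 0.3016 0.1875]
(393, 134, 44, 43) ((414.5931701660156, 154.6851043701172), (40.06837844848633, 45.0035514831543), 49.79478454589844)
L,R [0.5002 0.3617 0.1875] [0.5042 0.3781 0.1875] top,bot [0.4943 0.3709 0.1875] [0.5105 0.3688 0.1875]
(284, 0, 91, 52) ((326.0657653808594, 20.39110565185547), (51.64997863769531, 93.84265899658203), 86.41251373291016)
L,R [0.4475 0.3318 0.1875] [0.455  0.3622 0.1875] top,bot [0.4436 0.3486 0.1875] [0.4592 0.3454 0.1875]
```

View pics/w3.png

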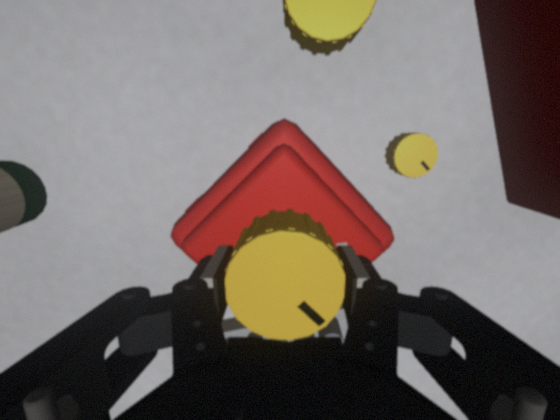

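The fingers hold the cap at a 51.9 mm opening, centred at (285,278) in the picture, with the pointer unturned. Now I press straight down and watch the force, which should be about 9–10 N.

servo_tool(
  moves=[
    [0,0,-0.1,0],
    [0,0,-0.2,0],
    [0,0,-0.3,0],
    [0,0,-0.4,0],
    [0,0,-0.4,0],
    [0,0,-0.4,0],
  ],
)

```text
time: 3.58
ee_pos: [0.543, 0.3071, 0.1554]
tcp_rot: [179.9, 0.1, 166.1]
wrist_force: [-1.4, -1.8, 6.7]
opening: 0.0517
grasp_force: 72.0
```

servo_tool(
  moves=[
    [0,0,-0.1,0],
    [0,0,-0.2,0],
    [0,0,-0.2,0],
    [0,0,-0.2,0],
  ],
)

```text
time: 3.92
ee_pos: [0.543, 0.3071, 0.1537]
tcp_rot: [179.9, 0.1, 166.1]
wrist_force: [-1.2, -0.6, 9.0]
opening: 0.0518
grasp_force: 72.0
```

```bash
python3 w.py w4
```

```text
[29.49 14.22 11.98 87.65 -0.   43.35] [0.543  0.3071 0.1537] [1.7993e+02 8.0000e-02 1.6614e+02] [-1.2  -0.64  8.95] 3.9167
(224, 213, 122, 128) ((284.5880126953125, 277.8727111816406), (120.50727844238281, 126.26883697509766), 178.62474060058594)
L,R [0.5313 0.2859 0.1875] [0.5433 0.3341 0.1875] top,bot [0.511  0.3165 0.1875] [0.5671 0.3026 0.1875]
(395, 134, 45, 44) ((416.98736572265625, 155.05186462402344), (41.063777923583984, 45.832496643066406), 51.703453063964844)
L,R [0.4996 0.3606 0.1875] [0.5036 0.3765 0.1875] top,bot [0.4938 0.3695 0.1875] [0.5097 0.3675 0.1875]
(284, 0, 92, 50) ((326.0683288574219, 19.633607864379883), (49.43637466430664, 95.10721588134766), 86.04989624023438)
L,R [0.4488 0.3315 0.1875] [0.456  0.3607 0.1875] top,bot [0.4455 0.3475 0.1875] [0.4597 0.3446 0.1875]
```

The cap moved down with the fingers: its picture position is unchanged and 9 N means about 5 mm pressed. Now I twist it 52° counter-clockwise.

servo_tool(
  moves=[
    [0,0,0,0.05],
    [0,0,0,0.12],
    [0,0,0,0.2],
    [0,0,0,0.28],
    [0,0,0,0.36],
    [0,0,0,0.44],
    [0,0,0,0.52],
    [0,0,0,0.6],
    [0,0,0,0.68],
    [0,0,0,0.76],
    [0,0,0,0.84],
    [0,0,0,0.89],
    [0,0,0,0.91],
    [0,0,0,0.91],
    [0,0,0,0.91],
  ],
)

```text
time: 5.22
ee_pos: [0.543, 0.3062, 0.1537]
tcp_rot: [-179.9, 0.0, -141.7]
wrist_force: [-1.9, -6.0, 9.4]
opening: 0.052
grasp_force: 72.3
```

```bash
python3 w.py w5
```

```text
[ 2.945e+01  1.421e+01  1.197e+01  8.770e+01 -8.000e-02 -8.800e+00] [0.543  0.3062 0.1537] [-1.7991e+02  4.0000e-02 -1.4175e+02] [-1.93 -5.98  9.45] 5.2167
(368, 244, 45, 43) ((391.2387390136719, 264.1392822265625), (33.68616485595703, 46.61237716674805), 129.54446411132812)
L,R [0.5138 0.3257 0.1875] [0.5026 0.34   0.1875] top,bot [0.5015 0.3264 0.1875] [0.5153 0.3395 0.1875]
(223, 212, 124, 128) ((284.4341125488281, 277.2861328125), (120.8919906616211, 124.55967712402344), 179.6414031982422)
L,R [0.5539 0.2825 0.1875] [0.5226 0.3222 0.1875] top,bot [0.517  0.2856 0.1875] [0.5623 0.3213 0.1875]
(427, 71, 92, 90) ((473.4186096191406, 115.3203353881836), (81.59712982177734, 95.74901580810547), 45.62092971801758)
L,R [0.4584 0.3031 0.1875] [0.4384 0.3286 0.1875] top,bot [0.4385 0.3049 0.1875] [0.4592 0.3276 0.1875]
```

View pics/w5.png

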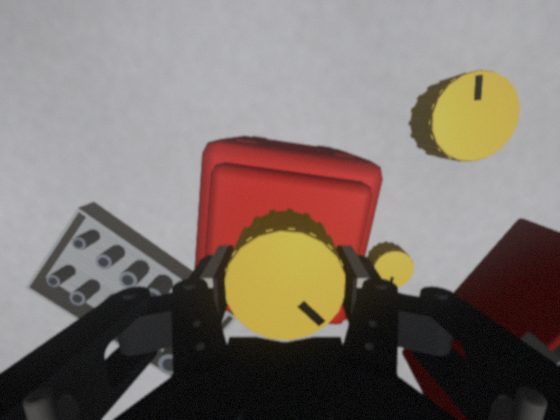

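The pointer is unchanged in the gripper while the canister has rotated from a corner-up view to an edge about 7° off level. That makes the relative turn about 52° with the canister still in place, so the cap is free. Now I lift it straight up.

servo_tool(
  moves=[
    [0,0,0.2,0],
    [0,0,0.5,0],
    [0,0,0.9,0],
    [0,0,1.4,0],
    [0,0,2,0],
    [0,0,2.7,0],
    [0,0,3.5,0],
    [0,0,4.5,0],
    [0,0,5.5,0],
    [0,0,6.5,0],
    [0,0,7.5,0],
    [0,0,8.5,0],
    [0,0,9.3,0],
    [0,0,9.7,0],
    [0,0,9.8,0],
    [0,0,9.8,0],
    [0,0,9.8,0],
    [0,0,9.8,0],
  ],
)

```text
time: 6.77
ee_pos: [0.5426, 0.3069, 0.2496]
tcp_rot: [180.0, -0.1, -141.7]
wrist_force: [-0.5, -0.0, -1.8]
opening: 0.0521
grasp_force: 73.4
```

Run:
```python
from h import *
S=camera("scene");T=camera("top");o=get_obs();print(o["ee_pos"],o["tcp_rot"],o["wrist_force"],o["grasp_force"],o["opening"],o["time"])
a=cv2.resize(T[185:285,110:230],None,fx=3.3,fy=3.3,interpolation=2)
b=cv2.resize(S[205:325,290:410],None,fx=3.3,fy=3.3,interpolation=2)
b=cv2.resize(b,(a.shape[1],a.shape[0]*6//5))[:a.shape[0]]
cv2.imwrite("pics/end.png",np.hstack([a,b])[:,:,::-1])
```

```text
[0.54257538 0.30690624 0.2497447 ] [ 1.79993475e+02 -4.68293961e-02 -1.41715559e+02] [ 0.10245408  0.5382875  -0.46689261] 73.36519360542297 0.05216792021352342 6.8667
```

View pics/end.png

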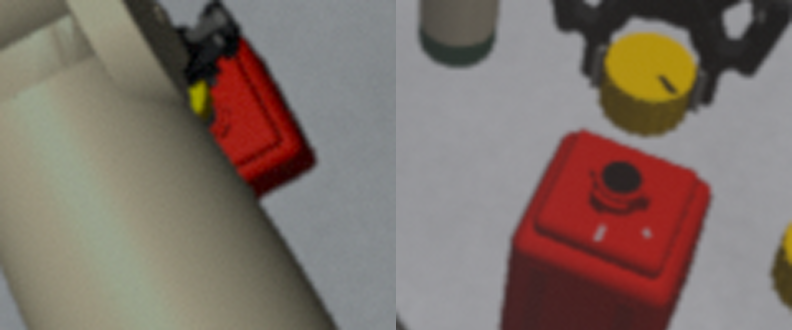

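The scene view shows the cap level in the fingers above the open neck at (620,178) in the crop, with the canister upright in its original place. TCP height puts the cap about 8 cm clear, so I'm handing in.

```bash
python3 -c "
from workcell import *
print(job_done())"
```

```text
the job is handed in; nothing more can be done
None
```

The cap was pressed, twisted 52° and lifted off; the job was handed in at about 7 s with the cap held level about 8 cm above the open neck and the canister upright in its place (no verdict was returned).

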